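# Move a wet glazed test tile with cross-lock tongs

### The job

Move the freshly glazed green tile from the wooden dipping block into the sprung drying clip with the self-closing tongs, never touching a tile with the gripper: squeeze the tongs' handles to lift them off their stand, set them squarely over the middle of the green tile's top edge until their foot rests on it, and let go so that they grip it. Then carry the tile by the tongs to the drying clip and press it down, past the drag of the sprung cheek, until it stands firmly on the slot's hidden cork stop, leaning on the stop with about 10 N. Be gentle: the tile must never bear on the block or on the stop with more than 25 N. Leave the tongs clipped upright on the tile there, and leave the red tile alone.

Things in the scene. Friction and masses are not known exactly. Their poses are not given: they have to be found in the camera images.
- tongs: Self-closing dipping tongs, upright, 109 mm tall, 0.12 kg: black head, steel spine, blue handles, crossed arms, two black rubber jaws. Origin on the centre line at the jaw tips; z up; handles and jaws move along y. At the start they grip the parking stand's blade, foot on its top. The spine ends in a rubber foot 30 mm (x) by 7 mm; it rests on the gripped part and gives 1 mm per 5 N.
- tongs_grip (a point): Midway between the handles, 62 mm above the jaw tips, 46 mm above the foot's underside: squeeze here along the tongs' y. Handles: 28 mm wide (x), 45 to 79 mm above the jaw tips, 52 mm apart over their outer faces when the jaws hold a tile or blade. Squeezing opens the jaws by as much: at the stop 38 mm apart. The spring resists with about 5 N a handle at first, 8 N fully open.
- tongs_head (a point): Point in the tongs' rigid head, 100 mm above the jaw tips, 84 mm above the foot's underside, for carrying: held here along the tongs' y (14 mm wide; 22 mm along x) the tongs stay closed. The head spans 79 to 109 mm above the jaw tips, just above the handles: fingertips below 80 mm meet the handles.
- tongs_foot (a point): Centre of the underside of the tongs' foot, 16 mm above the jaw tips.
- jaw_a (a joint): How far each jaw is open, m: 0 when they hold a 9 mm tile or the blade, 0.007 at the stop (jaws 23 mm apart), -0.003 closed on nothing. The other jaw mirrors it. The jaws are 26 mm wide (along the tongs' x) and 15 mm tall.
- green_tile: Green glazed test tile with a brown clay back, 43 mm long, 43 mm tall, 8.8 mm thick, about 40 g, standing on edge in one of the two slots of the wooden dipping block. Origin at the middle of its back face; its x is along its length, its y points up, its z is its horizontal face normal (the tile's middle is 4.4 mm along it).
- tile_top (a point): Centre of the green tile's top edge.
- tile_foot (a point): Centre of the green tile's bottom edge (43 mm below tile_top).
- red_tile: Smaller dark red glazed tile, 41 x 36 mm, 10 mm thick, standing on edge in the other slot of the dipping block, 48 mm from the green one. To be left there.
- dip_block: Fixed pale wooden block 80 x 100 mm, 22 mm tall, origin under its centre, with two slots 47 x 12 mm along its x, 16 mm deep (floor at z = 6 mm), at y = +24 and -24 mm.
- park_stand: Fixed dark steel plate 80 x 56 mm with an upright aluminium blade (44 mm long along its x, 9 mm thick, top 45 mm above the table) which the tongs grip at the start; origin under its centre.
- dry_clip: Fixed drying clip: steel plate 90 x 80 mm with a 49 mm slot along its x at its centre, between an aluminium wall (-y) and a blue sprung cheek (+y), both flared out at the top (30 mm up), end walls 21 mm tall. Origin under its centre. The cheek leaves 6 mm and yields with about 3 N; sliding a tile in takes a few N. The flares gather a tile 3 mm off centre.
- dry_slot (a point): Centre of the drying slot, 6 mm above the table (the cork's lowest setting): a tile pressed home has its bottom edge 0 to 6 mm above this point, its length along the clip's x (either way round).
- dry_seat: The drying slot's floor with its cork-topped adjustable stop. Origin 4 mm above the table in the middle of the slot; the reading does not show the stop's setting. The cork's top stands anywhere from 6 to 12 mm above the table, different each time: feel for it. It does not yield.

How it is judged:
By the outcome, as a careful person would: the job done as asked, in the order asked, and still so for the second after the job is handed in, with the robot touching nothing.
It also fails if it takes over 61 s, if anything falls off the work surface, if the arm or the gripper's body presses on something with over 40 N, if the wrist force passes 120 N, or if a joint passes its speed limit or range.

### The arm

A 6-joint arm with a two-finger parallel gripper is mounted at the origin on a cart in front of the work surface, level with it; the furniture and walls round the work are solid. World frame = base frame: x ahead of the robot, y to its left, z up, the work surface at z = 0. Lengths are in m, angles in degrees, forces in N, time in s.
With the tool pointing down it reaches from about 0.425 to 1.125 m from the base axis. Payload 14.9 kg.
Tool frame: the origin (TCP) lies midway between the tips of the shut fingers; the grasp point (between the pads) lies 19 mm behind it; z points along the fingers, y is the line along which they close (so a half turn about z gives the same grasp; the last joint's range is limited). The gripper opens to 91 mm and grips with 3 to 60 N. Pads are 32 mm wide; open, the fingers measure 118 mm over their backs; the gripper's body (76 mm by 178 mm) begins 60 mm behind the grasp point.
Start: joints at [75.327, 21.709, 99.362, -0, 58.929, -1.908], TCP at [0.155, 0.683, 0.214] pointing down, gripper open.
Joint ranges: [-158.91, 158.91], [-42.39, 125.64], [0.06, 152.35], [-60.88, 240.88], [17.5, 164.5], [-176.32, 176.32]. Speed limits (degrees/s): [108.29, 108.29, 136.94, 180, 180, 180].

### API

Orientations are given as [roll, pitch, yaw] about the fixed x, y, z axes, in that order (R = Rz(yaw) Ry(pitch) Rx(roll)).
In Python, from bench import ctrl gives the robot as it stands. Calls block until the motion is done:
- ctrl.movep(position, orientation): joint-space move of the TCP to a pose.
- ctrl.servo_line(position, rot=None, speed=0.15): straight line of the TCP; rot=None keeps the orientation; speed is the mean speed in m/s.
- ctrl.move_joints(angles): joint-space move.
- ctrl.open() and ctrl.close_gripper(f_grip=None): open the fingers fully, or close them until they stop; f_grip is the grip in N (None keeps the last).
- ctrl.wait(seconds).
- ctrl.solve_ik(position, orientation): joint angles nearest the present ones, or None.
- ctrl.read_camera(name): name is "scene" or "side" or "wrist"; returns a dict with "img" (420x560x3 uint8, red, green, blue), "fx", "fy", "cx", "cy" (pixels), "R" (3x3) and "t" (3): a world point X has camera coordinates R X + t. Camera axes: x right, y down, z forward; pixel columns grow to the right and rows downward; lengths in m; the calibration is good to about 2 mm. A picture is of the moment at which its call begins. There is no depth.
A pose or a line that the arm cannot do raises ctrl.Unreachable and nothing moves.
- ctrl.job_done(): hands the job in; it is judged then, once.
Readings, each from a call of its own:
- ctrl.get_t(): time.
- ctrl.get_q(): joint angles.
- ctrl.get_dq(): joint speeds.
- ctrl.get_joint_torque(): joint torques, N m.
- ctrl.get_ee_pos(): TCP position.
- ctrl.get_orientation(): TCP orientation.
- ctrl.get_ft_force(): force on the tool from outside, world axes, zero at the start.
- ctrl.get_torque(): the same for the moment, N m.
- ctrl.get_finger_gap(): finger opening in m.
- ctrl.get_grip_force(): force on a finger pad.
Only numpy, scipy, OpenCV 4.12 (cv2) and the standard library are available. Lean on these libraries where they do the work, as an engineer would, in place of code of your own. Each camera call takes 0.05 s, during which the arm holds its last target. There are 200 camera calls.

## Working session

There is one attempt and no reset: what is moved stays moved. The work goes in short steps, each a Python script; the robot and the scene stay as the last script left them, time stands still between calls to the robot, and variables do not carry over. Pictures are saved under pics/ and viewed, at most 10 in all, crops included, and the job is handed in when it is done.

```bash
mkdir -p pics; ls; python3 - <<'E'
from bench import ctrl
import cv2,pickle
for n in ["scene","side","wrist"]:
    c=ctrl.read_camera(n); pickle.dump(c,open(f"pics/{n}0.pkl","wb"))
    cv2.imwrite(f"pics/{n}0.png",cv2.resize(c["img"][:,:,::-1],(800,600),interpolation=cv2.INTER_CUBIC)); print(n,c["fx"],c["cx"],c["cy"],-c["R"].T@c["t"],c["R"][2])
print(ctrl.get_t(),ctrl.get_orientation(),ctrl.get_ft_force())
E
```

```text
pics
scene 485.163657476548 278.41283192807003 205.90060792340415 [ 0.04010061 -1.02351401  0.69179408] [ 0.37500458  0.78938895 -0.48604182]
side 546.7698292114368 280.0076538706249 204.82735319936322 [0.17027497 1.48861533 0.79833879] [ 0.18386105 -0.89457398 -0.40734814]
wrist 301.95424795337294 284.59513772058557 209.48566291752937 [0.08906658 0.6967553  0.38360718] [ 0.23337494 -0.05352061 -0.97091281]
0.15 [-1.79952133e+02 -1.71393878e-03  1.67235847e+02] [ 0.77063667  0.66502391 -0.91821159]
```

View pics/scene0.png

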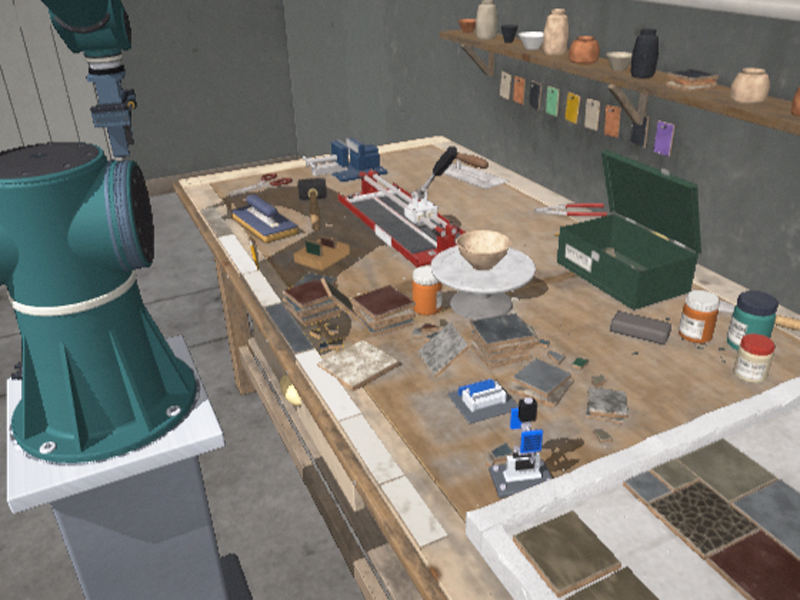

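View pics/side0.png

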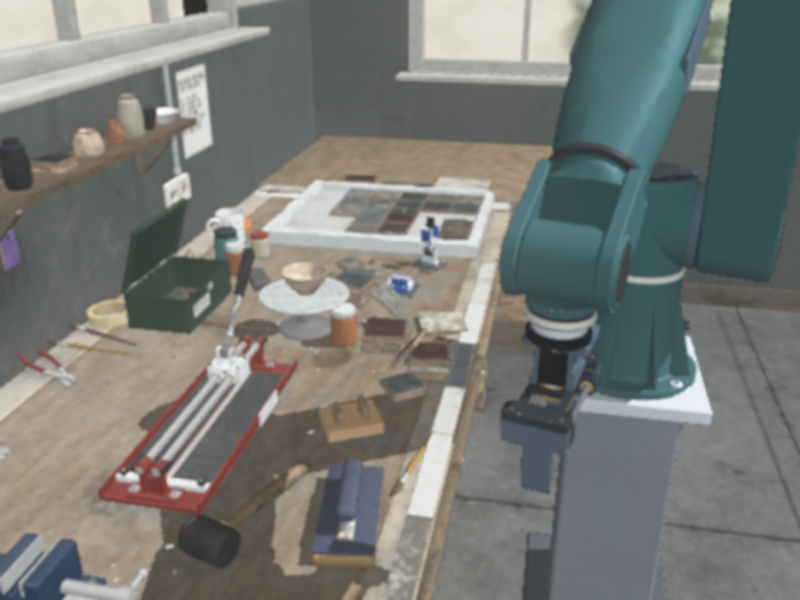

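The scene picture shows the tongs on their stand at about (520,460), the drying clip at (482,397) and the dipping block at (322,250). In the side picture the block is at (350,418), the clip at (402,284) and the tongs at (430,240).

```bash
cat > h.py <<'E'
import numpy as np,cv2,pickle
from bench import ctrl
def ray(c,u,v):
    d=c["R"].T@np.array([(u-c["cx"])/c["fx"],(v-c["cy"])/c["fy"],1]); return -c["R"].T@c["t"],d/np.linalg.norm(d)
def onz(c,u,v,z):
    o,d=ray(c,u,v); return o+d*(z-o[2])/d[2]
def tri(obs):
    A=np.zeros((3,3));b=np.zeros(3);rs=[ray(*o) for o in obs]
    for o,d in rs:
        P=np.eye(3)-np.outer(d,d);A+=P;b+=P@o
    X=np.linalg.solve(A,b); return X,[np.linalg.norm((np.eye(3)-np.outer(d,d))@(X-o)) for o,d in rs]
def proj(c,X):
    p=c["R"]@np.asarray(X)+c["t"]; return np.array([c["cx"]+c["fx"]*p[0]/p[2],c["cy"]+c["fy"]*p[1]/p[2]])
def snap(cam,name):
    c=ctrl.read_camera(cam);pickle.dump(c,open(f"pics/{name}.pkl","wb"));return c
def load(n): return pickle.load(open(f"pics/{n}.pkl","rb"))
def crop(c,name,ctr,w,out=800):
    # crop w px wide centred, 4:3; returns scale
    u0,v0=int(ctr[0]-w/2),int(ctr[1]-w*3/8); s=out/w
    M=np.float32([[s,0,-u0*s],[0,s,-v0*s]]);cv2.imwrite(f"pics/{name}.png",cv2.warpAffine(c["img"][:,:,::-1],M,(out,int(out*.75)),flags=cv2.INTER_CUBIC));print(name,"u0,v0,s",u0,v0,s)
E
python3 - <<'E'
from h import *
s=load("scene0");d=load("side0");w=load("wrist0")
for n,a,b,z in [("tongs",(520,480),(430,262),0),("clip",(482,400),(402,285),.02),("block",(322,252),(350,420),.02)]:
    print(n,onz(s,a[0]*.7,a[1]*.7,z),onz(d,b[0]*.7,b[1]*.7,z))
yaw=np.deg2rad(167.236);p=ctrl.get_ee_pos()
Rt=np.array([[np.cos(yaw),-np.sin(yaw),0],[np.sin(yaw),np.cos(yaw),0],[0,0,1]])@np.diag([1,-1,-1.])
print("cam in tool",Rt.T@(-w["R"].T@w["t"]-p),(w["R"]@Rt).round(3).tolist(),Rt.T@w["R"][2])
E
```

```text
tongs [ 0.48919295 -0.45349892  0.        ] [ 4.91544212e-01 -4.83895905e-01 -1.11022302e-16]
clip [ 0.52390412 -0.29983856  0.02      ] [ 0.52614174 -0.26746498  0.02      ]
block [0.49488042 0.32499155 0.02      ] [0.4962946  0.34616447 0.02      ]
cam in tool [ 0.06708619 -0.00049143 -0.17014931] [[0.0, 1.0, 0.001], [-0.971, 0.0, -0.239], [-0.239, -0.001, 0.971]] [-2.39432478e-01 -6.37163625e-04  9.70912809e-01]
```

```bash
python3 - <<'E'
from h import *
for n,p in [("block",(.495,.335)),("clip",(.525,-.285)),("tongs",(.49,-.467))]:
    y=np.rad2deg(np.arctan2(p[1],p[0]))+90
    t=ctrl.get_t()
    ctrl.movep([p[0],p[1],.26],[180,0,y]); ctrl.wait(.15)
    c=snap("wrist",n); print(n,ctrl.get_t()-t,ctrl.get_q().round(1) if hasattr(ctrl.get_q(),'round') else ctrl.get_q())
    uv=proj(c,[p[0],p[1],.03]); print(uv); crop(c,n,uv,240)
print(ctrl.get_t())
E
```

```text
block 1.975 [ 31.9   9.6 109.8   0.   60.6  -2.2]
[284.89367582 186.85982348]
block u0,v0,s 164 96 3.3333333333333335
clip 2.4166999999999996 [-30.7   9.5 109.9  -0.   60.6  -2.2]
[284.57511517 186.55760091]
clip u0,v0,s 164 96 3.3333333333333335
tongs 0.9666000000000006 [-45.5  16.9 100.7   0.   62.4  -2. ]
[284.80574147 187.01700257]
tongs u0,v0,s 164 97 3.3333333333333335
5.5083
```

View pics/block.png

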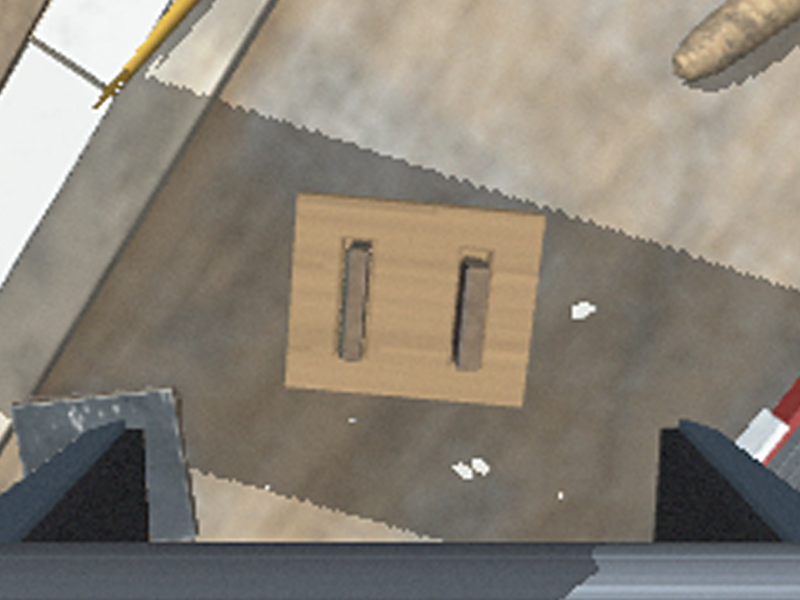

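View pics/clip.png

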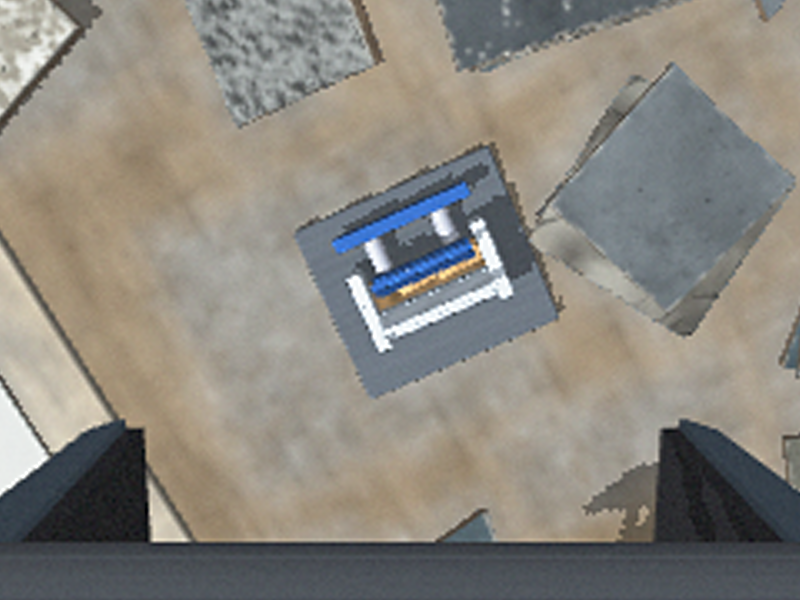

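View pics/tongs.png

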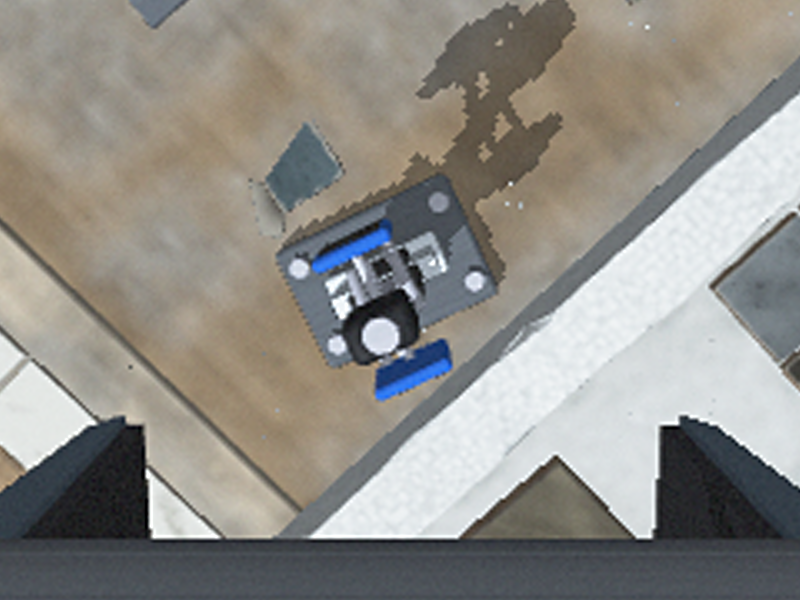

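Block picture: block corners are at about (298,193), (545,213), (522,407) and (286,388), with tiles at (355,300) and (472,313). Clip picture: plate corners are at (297,232), (490,145), (560,312) and (376,397). Tongs picture: plate corners are at (277,250), (442,174), (497,292) and (333,368), with the head at (381,336) and handles at (352,247) and (414,369). I'll zoom in for precision and to tell the colours apart.

```bash
python3 - <<'E'
from h import *
def cr(c,u0,v0,w,W,H):
    s=W/w;return cv2.warpAffine(c["img"][:,:,::-1],np.float32([[s,0,-u0*s],[0,s,-v0*s]]),(W,H),flags=cv2.INTER_CUBIC)
b=load("block");s=load("scene0");d=load("side0")
top=np.hstack([cr(b,258,160,64,480,480),np.vstack([cr(s,200,160,54,320,240),cr(d,220,270,54,320,240)])])
cv2.imwrite("pics/z1.png",top)
E
```

```text
(no output)
```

View pics/z1.png

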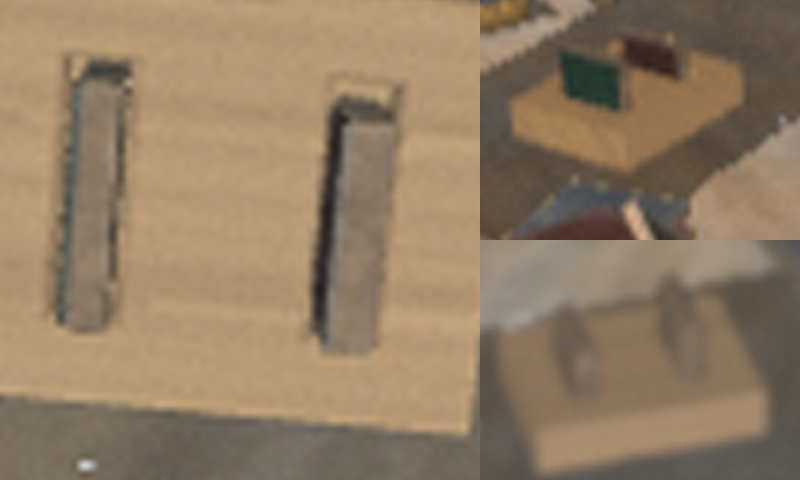

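The green tile is the left one in the wrist view. Its top edge runs from about (86,329) to (101,81) in the zoom, glaze facing left. The red tile is on the right.

```bash
python3 - <<'E'
from h import *
from scipy.optimize import least_squares
def fit(c,uv,L,W,z,yaw0):
    best=None
    for k in range(4):
        loc=np.roll(np.array([[-L/2,-W/2],[L/2,-W/2],[L/2,W/2],[-L/2,W/2]])[::-1],k,0)
        X0=np.mean([onz(c,*q,z) for q in uv],0)
        for y0 in np.deg2rad([0,60,120]):
            def f(p):
                R=np.array([[np.cos(p[2]),-np.sin(p[2])],[np.sin(p[2]),np.cos(p[2])]])
                return np.concatenate([proj(c,[*(R@l+p[:2]),z])-q for l,q in zip(loc,uv)])
            r=least_squares(f,[X0[0],X0[1],y0])
            if best is None or r.cost<best.cost: best=r
    print(best.x[:2].round(4),"yaw mod180",(np.rad2deg(best.x[2])%180).round(2),"res",np.abs(best.fun).max().round(2));return best.x
P=lambda v0,l:[(164+a/3.3333,v0+b/3.3333) for a,b in l]
b,c,t=load("block"),load("clip"),load("tongs")
fit(b,P(96,[(298,193),(545,213),(522,407),(286,388)]),.08,.1,.022,0)
T=[onz(b,258+u/7.5,160+v/7.5,.049) for u,v in [(86,329),(101,81),(93,204)]]
d=T[1]-T[0];print("green top",(T[0]+T[1])/2,"len",np.linalg.norm(d),"yaw",np.rad2deg(np.arctan2(d[1],d[0]))%180)
for z in(.003,.004): fit(c,P(96,[(297,232),(490,145),(560,312),(376,397)]),.09,.08,z,0)
for z in(.004,.006): fit(t,P(97,[(277,250),(442,174),(497,292),(333,368)]),.08,.056,z,0)
h=P(97,[(381,336),(313,270),(390,232),(377,398),(451,366),(390,226),(448,341)])
print("head",onz(t,*h[0],.138))
for i,j in[(1,2),(3,4)]:
    A,B=onz(t,*h[i],.108),onz(t,*h[j],.108);print("handle",(A+B)/2,np.rad2deg(np.arctan2(*(B-A)[1::-1]))%180,np.linalg.norm(B-A))
# clip slot end walls tops z=.021: left wall (352,278)-(383,350), right (478,220)-(508,298)
q=P(96,[(352,278),(383,350),(478,220),(508,298)]);print("endwalls",[onz(c,*a,.021).round(4)[:2] for a in q])
E
```

```text
[0.499  0.3363] yaw mod180 119.4 res 0.46
green top [0.47844089 0.32654595 0.049     ] len 0.04283266602210621 yaw 120.113496997852
[ 0.5393 -0.2842] yaw mod180 176.13 res 1.17
[ 0.5393 -0.284 ] yaw mod180 176.13 res 1.27
[ 0.4903 -0.4569] yaw mod180 161.38 res 1.12
[ 0.4905 -0.4567] yaw mod180 161.38 res 1.28
head [ 0.49060951 -0.45707557  0.138     ]
handle [ 0.49815483 -0.4345531   0.108     ] 162.62275443130437 0.027629714477989852
handle [ 0.48296814 -0.47981483  0.108     ] 160.58324519671856 0.026760413256488563
endwalls [array([ 0.511 , -0.2679]), array([ 0.5077, -0.3004]), array([ 0.5671, -0.2716]), array([ 0.5634, -0.3057])]
```

```bash
python3 - <<'E'
from h import *
ims=[]
for n,p,z in [("clip2",(.539,-.284),.2),("tongs2",(.4905,-.457),.24)]:
    y=np.rad2deg(np.arctan2(p[1],p[0]))+90-168
    ctrl.movep([p[0],p[1],z],[180,0,y]); ctrl.wait(.15)
    c=snap("wrist",n); uv=proj(c,[p[0],p[1],.03]); u0,v0=int(uv[0]-45),int(uv[1]-67); s=400/90
    print(n,ctrl.get_t(),ctrl.get_q(),u0,v0,s)
    ims.append(cv2.warpAffine(c["img"][:,:,::-1],np.float32([[s,0,-u0*s],[0,s,-v0*s]]),(400,600),flags=cv2.INTER_CUBIC))
cv2.imwrite("pics/z2.png",np.hstack(ims))
E
```

```text
clip2 8.1917 [-2.99854866e+01  1.46623579e+01  1.10568240e+02 -3.66007490e-04
  5.47660512e+01  1.65797214e+02] 239 128 4.444444444444445
tongs2 9.1583 [-4.48529959e+01  1.74828423e+01  1.02199786e+02  3.83775926e-03
  6.03511250e+01  1.66007178e+02] 239 121 4.444444444444445
```

View pics/z2.png

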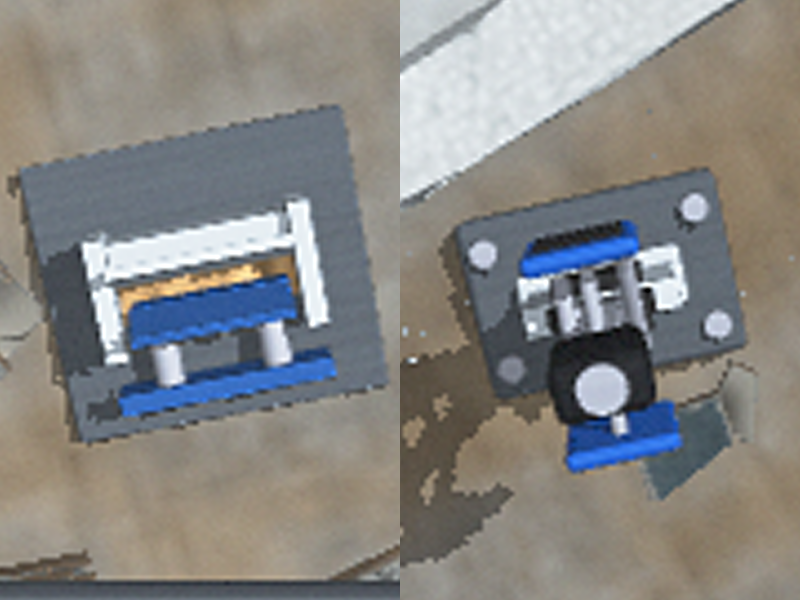

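The left half shows the clip plate with corners at (20,170), (340,105), (387,383) and (82,440). The right half shows the stand plate with corners at (453,225), (710,168), (746,343) and (498,398), and the tongs' head disc at (602,389).

```bash
cat > f.py <<'E'
from h import *
from scipy.optimize import least_squares
def fit(c,uv,L,W,z,db=(0,0)):
    best=None
    for k in range(4):
        loc=np.roll(np.array([[-L/2,-W/2],[L/2,-W/2],[L/2,W/2],[-L/2,W/2]])[::-1],k,0)
        X0=np.mean([onz(c,*q,z) for q in uv],0)
        for y0 in np.deg2rad([0,60,120]):
            def f(p):
                R=np.array([[np.cos(p[2]),-np.sin(p[2])],[np.sin(p[2]),np.cos(p[2])]])
                return np.concatenate([proj(c,[*(R@l+p[:2]),z])-q for l,q in zip(loc,uv)])
            r=least_squares(f,[X0[0],X0[1],y0])
            if best is None or r.cost<best.cost: best=r
    print(best.x[:2].round(4),"yaw",(np.rad2deg(best.x[2])%180).round(2),"res",best.fun.round(1));return best.x
E
python3 - <<'E'
from f import *
P=lambda u0,v0,l:[(u0+a/4.44444,v0+b/4.44444) for a,b in l]
c,t=load("clip2"),load("tongs2")
fit(c,P(239,128,[(20,170),(340,105),(387,383),(82,440)]),.09,.08,.004)
fit(t,P(239,121,[(53,225),(310,168),(346,343),(98,398)]),.08,.056,.006)
h=P(239,121,[(202,389)])
print("head",onz(t,*h[0],.138))
w=P(239,128,[(105,243),(128,360),(290,203),(311,327)]);q=[onz(c,*a,.021)[:2] for a in w];print("walls inner",q,np.mean(q,0),np.linalg.norm(q[2]-q[0]))
E
```

```text
[ 0.5375 -0.2847] yaw 175.41 res [-0.9 -0.5  0.6 -0.6  0.8  0.4 -0.6  0.9]
[ 0.4903 -0.457 ] yaw 161.88 res [-0.4 -0.2  0.4 -0.7  0.6  0.4 -0.5  0.6]
head [ 0.49042038 -0.45683172  0.138     ]
walls inner [array([ 0.5599101, -0.3041232]), array([ 0.56309702, -0.27217492]), array([ 0.51050408, -0.3010864 ]), array([ 0.51360209, -0.26760254])] [ 0.53677832 -0.28624677] 0.04949925641773468
```

```bash
python3 - <<'E'
from h import *
p=[.4904,-.4569]; o=[180,0,-18.4]
ctrl.movep([*p,.18],o)
ctrl.servo_line([*p,.072],speed=.12)
f0=np.array(ctrl.get_ft_force())
ctrl.close_gripper(f_grip=20); ctrl.wait(.2)
print("gap",ctrl.get_finger_gap(),ctrl.get_grip_force(),np.array(ctrl.get_ft_force())-f0, f0)
ctrl.servo_line([*p,.25],speed=.12)
print(np.array(ctrl.get_ft_force())-f0,ctrl.get_finger_gap(),ctrl.get_t(),ctrl.get_torque())
g=[.4784,.3262]
ctrl.movep([*g,.22],[180,0,119.8]); ctrl.wait(.2)
print(ctrl.get_t(),ctrl.get_q(),ctrl.get_ft_force())
c=snap("scene","s1");w=snap("wrist","w1");d=snap("side","d1")
def cr(c,X,w,W,H):
    u,v=proj(c,X);s=W/w;return cv2.warpAffine(c["img"][:,:,::-1],np.float32([[s,0,-(u-w/2)*s],[0,s,-(v-w/2*H/W)*s]]),(W,H),flags=cv2.INTER_CUBIC)
cv2.imwrite("pics/z3.png",np.hstack([cr(w,[*g,.06],160,500,600),np.vstack([cr(c,[*g,.12],90,300,300),cr(d,[*g,.12],100,300,300)])]))
E
```

```text
gap 0.03690515197251072 19.999833405017853 [0.49061698 1.05778347 0.17710567] [-0.29256805 -0.27778565  0.50221104]
[ 0.69349666  0.00202976 -1.86038613] 0.03652116576555117 14.4917 [0.04339987 0.17265976 0.01498725]
17.4583 [ 3.19454990e+01  1.04865944e+01  1.13384031e+02 -2.38264758e-03
  5.61285545e+01  2.18491334e+00] [ 0.12492872  1.33929015 -1.0990594 ]
```

View pics/z3.png

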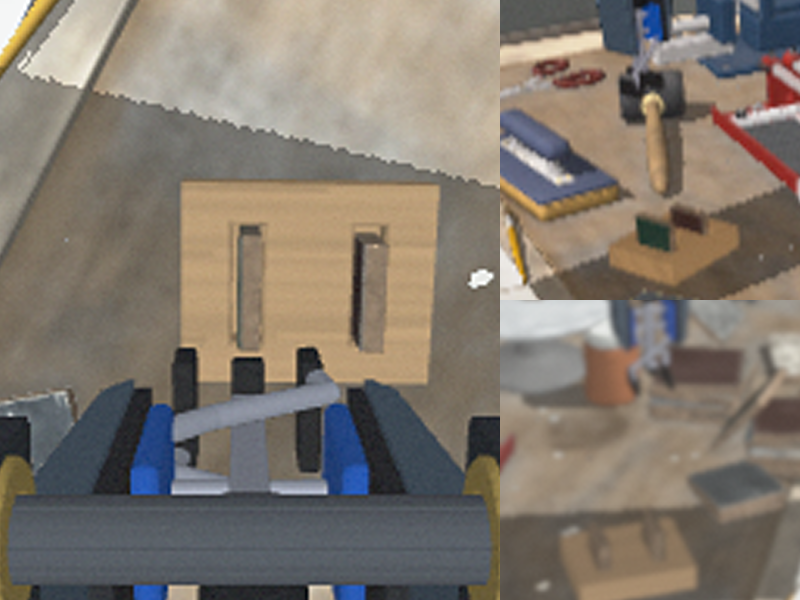

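The tongs are held with the jaws open: inner faces at x≈197 and 297, foot at x≈247. The green tile's top edge has corners at about (239,238), (262,236), (260,350) and (237,348). I'll re-measure from this view.

```bash
python3 - <<'E'
from h import *
w=load("w1");g=[.4784,.3262];u,v=proj(w,[*g,.06]);s=3.125
f=lambda a,b:(u-80+a/s,v-96+b/s)
q=np.array([onz(w,*f(a,b),.049) for a,b in[(239,238),(262,236),(260,350),(237,348)]])
e=(q[0]+q[1]-q[2]-q[3])[:2]/2
print(q.mean(0),np.linalg.norm(e),np.rad2deg(np.arctan2(e[1],e[0])),np.linalg.norm(q[0]-q[1]))
n=np.array([np.sin(np.deg2rad(119.8)),-np.cos(np.deg2rad(119.8))])
print("tile off along normal,len",(q.mean(0)[:2]-g)@n,(q.mean(0)[:2]-g)@[-n[1],n[0]])
for a,b,z in[(247,370,.193),(247,360,.192),(197,420,.18),(297,420,.18)]:
    X=onz(w,*f(a,b),z);print((X[:2]-g)@n,(X[:2]-g)@[-n[1],n[0]])
print(ctrl.get_ee_pos(),ctrl.get_orientation())
E
```

```text
[0.47818595 0.32620102 0.049     ] 0.041927713382944064 118.79093901554616 0.008371885054724753
tile off along normal,len -0.00018523406609098508 0.00010726443228218885
-0.0007001722130417958 0.011289480497053334
-0.0007014146365077007 0.013266954428095685
-0.012464582813567833 -0.00450737260293102
0.010969282948632912 -0.004507922039253693
[0.47846606 0.32607126 0.21997366] [-1.79996782e+02 -1.10668899e-04  1.19782667e+02]
```

```bash
python3 - <<'E'
from h import *
g=[.4785,.3263];o=[180,0,119.4]
ctrl.servo_line([*g,.095],rot=o,speed=.1)
ctrl.wait(.25)
b=np.mean([(ctrl.wait(.02),ctrl.get_ft_force())[1] for _ in range(5)],0);print("base",b,ctrl.get_t())
z=.081; ctrl.servo_line([*g,z],speed=.04)
print(np.array(ctrl.get_ft_force())-b)
while z>.069:
    z-=.0004; ctrl.servo_line([*g,z],speed=.012)
    f=np.array(ctrl.get_ft_force())-b
    if f[2]>1 : print(round(z,4),f.round(2))
    if f[2]>5: break
    if np.linalg.norm(f[:2])>6: print("lat",f);break
ctrl.wait(.1);print(z,ctrl.get_ee_pos(),np.array(ctrl.get_ft_force())-b,ctrl.get_torque(),ctrl.get_t())
E
```

```text
base [-0.2402003  -0.17148535 -1.554848  ] 19.3417
[ 0.46354668 -0.061933   -0.32275901]
0.0774 [0.16 0.16 1.05]
0.0762 [0.34 0.6  1.9 ]
0.0758 [0.03 0.63 3.44]
0.0754 [0.5  1.1  5.46]
0.07540000000000004 [0.47862026 0.32636977 0.07551811] [-0.41613513 -0.43640304  6.42905529] [-0.12556018  0.02422909  0.02613919] 23.4417
```

```bash
python3 - <<'E'
from h import *
g=[.4785,.3263]
ctrl.open(); ctrl.wait(.2); print("open f",ctrl.get_ft_force())
ctrl.servo_line([*g,.1185],speed=.08)
f0=np.array(ctrl.get_ft_force())
ctrl.close_gripper(f_grip=50); ctrl.wait(.15)
print("gap",ctrl.get_finger_gap(),ctrl.get_grip_force(),np.array(ctrl.get_ft_force())-f0,ctrl.get_t())
ctrl.servo_line([*g,.175],speed=.06)
print("lift",np.array(ctrl.get_ft_force())-f0)
ctrl.servo_line([*g,.29],speed=.15)
p=[.5376,-.2846]
ctrl.movep([*p,.24],[180,0,-4]); ctrl.wait(.2)
print(ctrl.get_t(),ctrl.get_q(),np.array(ctrl.get_ft_force())-f0)
c=snap("scene","s2");w=snap("wrist","w2");d=snap("side","d2")
def cr(c,X,w,W,H):
    u,v=proj(c,X);s=W/w;return cv2.warpAffine(c["img"][:,:,::-1],np.float32([[s,0,-(u-w/2)*s],[0,s,-(v-w/2*H/W)*s]]),(W,H),flags=cv2.INTER_CUBIC)
cv2.imwrite("pics/z4.png",np.hstack([cr(w,[*p,.06],160,450,600),np.vstack([cr(c,[*p,.12],90,350,300),cr(d,[*p,.12],90,350,300)])]))
E
```

```text
open f [ 0.48769752 -0.42622973  0.03948245]
gap 0.013760929429294588 49.99893844127655 [-0.23374529 -0.67687194  0.59682566] 26.5833
lift [-0.59955894 -0.17902003 -2.57580311]
30.9917 [-3.00415296e+01  1.18176099e+01  1.09399004e+02  1.23813558e-03
  5.87764089e+01  6.39009547e+01] [ 0.29663623 -0.80978687 -1.97751525]
```

View pics/z4.png

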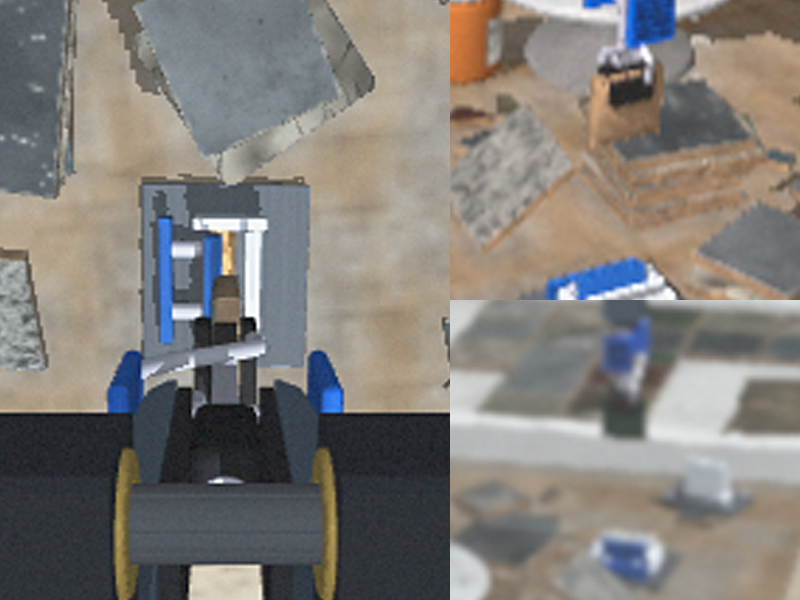

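The tile hangs squarely in the tongs at about (227,300). It lines up with the slot: cork at x≈228, plate edges at 140 and 309 parallel to the tile. Now the insertion, with force feedback.

```bash
python3 - <<'E'
from h import *
p=np.array([.5376,-.2846]);w=load("w2");u,v=proj(w,[*p,.06]);s=450/160
a=np.deg2rad(-4);ex=np.array([np.cos(a),np.sin(a)]);ey=np.array([np.sin(a),-np.cos(a)])
for A,B,z in[(142,182,.004),(309,182,.004),(228,231,.021)]:
    X=onz(w,u-80+A/s,v-80*600/450+B/s,z)[:2]-p;print((X@ex).round(4),(X@ey).round(4))
    if z==.021: off=X@ex-.0245
print("off along",off)
if abs(off)>.003: raise SystemExit
ctrl.servo_line([*p,.150],speed=.12); ctrl.wait(.25)
b=np.mean([(ctrl.wait(.02),ctrl.get_ft_force())[1] for _ in range(6)],0);print("base",b,ctrl.get_t())
F=[];z=.150
while z>.1145:
    z-=.0012 if z>.1285 else .0004
    ctrl.servo_line([*p,z],speed=.03 if z>.1285 else .012)
    f=np.array(ctrl.get_ft_force())-b;F.append((round(z,4),*f.round(1)))
    if f[2]>14 or np.hypot(*f[:2])>12: break
    if z<.1265 and len(F)>20 and f[2]-np.median([x[3] for x in F[-14:-5]])>8: break
for x in F: print(*x)
print(ctrl.get_ee_pos(),ctrl.get_torque(),ctrl.get_t())
np.save("b.npy",b)
E
```

```text
0.0456 -0.0391
0.0457 0.0394
0.0245 0.0013
off along 4.436808508540349e-05
base [ 0.03402223  0.24786882 -1.86202319] 32.3917
0.1488 -0.2 0.5 0.5
0.1476 -0.1 0.2 0.0
0.1464 0.0 -0.2 -0.3
0.1452 -0.3 -0.2 0.2
0.144 0.7 -0.6 0.2
0.1428 -0.9 -0.1 -0.2
0.1416 0.1 -0.6 -0.5
0.1404 -0.8 -0.5 0.2
0.1392 0.1 -0.7 -0.6
0.138 0.1 -0.2 0.7
0.1368 0.1 -0.6 -0.7
0.1356 0.1 0.1 0.0
0.1344 0.2 -0.4 0.9
0.1332 0.4 -1.2 0.3
0.132 0.1 -3.4 0.2
0.1308 1.0 -3.2 0.6
0.1296 0.3 -0.1 2.4
0.1284 -0.0 -0.1 3.2
0.128 1.2 -0.0 2.1
0.1276 0.8 0.5 1.4
0.1272 0.2 0.3 1.8
0.1268 1.2 0.4 2.5
0.1264 1.1 1.1 1.7
0.126 0.7 0.6 2.1
0.1256 1.1 -0.0 1.7
0.1252 0.0 0.3 2.5
0.1248 0.6 1.3 1.5
0.1244 1.0 0.4 1.2
0.124 -0.1 1.1 2.3
0.1236 1.3 0.1 1.8
0.1232 1.5 1.1 2.1
0.1228 1.4 1.0 1.4
0.1224 -0.4 -0.3 2.4
0.122 0.3 0.6 1.5
0.1216 0.7 0.5 2.3
0.1212 1.0 0.2 2.4
0.1208 0.9 1.1 2.3
0.1204 0.1 1.1 4.8
0.12 -0.1 1.8 6.8
0.1196 -1.5 1.5 7.7
0.1192 -1.2 1.4 11.4
[ 0.53784915 -0.28475439  0.11976053] [ 0.57292435  0.49219124 -0.0627686 ] 42.6417
```

```bash
python3 - <<'E'
from h import *
b=np.load("b.npy");p=[.5376,-.2846]
def rd(): return np.mean([(ctrl.wait(.03),ctrl.get_ft_force())[1] for _ in range(6)],0)-b
f=rd();print(f);z=.1192
while f[2]<11.5 and z>.118:
    z-=.0002;ctrl.servo_line([*p,z],speed=.01);f=rd();print(z,f)
ctrl.wait(.3);print(rd())
ctrl.open();ctrl.wait(.2);print(rd())
ctrl.servo_line([*p,.22],speed=.12);ctrl.movep([.45,-.20,.30],[180,0,60]);ctrl.wait(.1)
print(ctrl.get_t())
c=snap("scene","s3");d=snap("side","d3")
def cr(c,X,w,W,H):
    u,v=proj(c,X);s=W/w;return cv2.warpAffine(c["img"][:,:,::-1],np.float32([[s,0,-(u-w/2)*s],[0,s,-(v-w/2*H/W)*s]]),(W,H),flags=cv2.INTER_CUBIC)
cv2.imwrite("pics/z5.png",np.hstack([cr(c,[*p,.06],90,400,600),cr(d,[*p,.06],90,400,600)]))
E
```

```text
[-1.40810117  1.80475935 10.64104558]
0.119 [-1.78326825  2.0352755  11.64937359]
[-1.86334719  1.93837998 12.02097595]
[-0.25484249 -0.32335357  1.92112422]
47.5
```

View pics/z5.png

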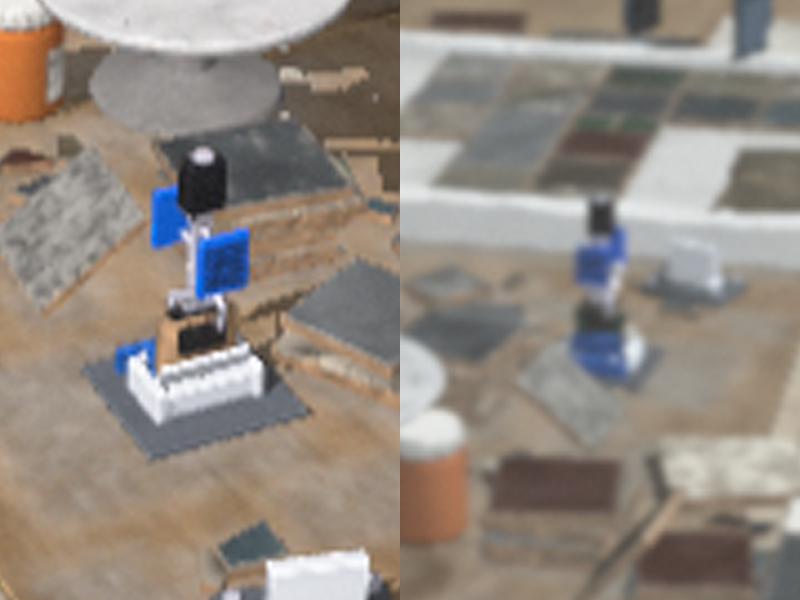

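The picture shows the tile in the clip at about (195,345). The tongs stand upright on it with the head at (203,180), and the robot is clear of everything.

```bash
python3 -c "
from bench import ctrl
print(ctrl.job_done(),ctrl.get_t())"
```

```text
the job is handed in; nothing more can be done
the job is handed in; nothing more can be done
```

The job is handed in at about 47.5 s (limit 61 s): the green tile stands on the drying clip's cork stop after about 10 N of lean (12 N read, less about 2 N cheek drag), with the tongs left upright on it and the red tile not touched.

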